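# Bar the tip-box carrier and start its locking screw

## Robot

A 6-joint arm with a two-finger parallel gripper is mounted at the origin on a cart in front of the work surface, level with it; the furniture and walls round the work are solid. World frame = base frame: x ahead of the robot, y to its left, z up, the work surface at z = 0. Lengths are in m, angles in rad, forces in N, time in s.
With the tool pointing down it reaches from about 0.25 to 0.775 m from the base axis. Payload 8.9 kg.
Tool frame: the origin (TCP) lies at the very end of the fingers, on their centre line; the grasp point (between the pads) lies behind it (tcp_to_grasp is the z of the grasp point in the tool frame, in m); z points along the fingers, y is the direction in which the jaws open and shut (so a half turn about z gives the same grasp; the last joint's range is limited). The gripper opens to 85 mm and grips with 20 to 120 N. Pads are 22 mm wide; open, the fingers measure 114 mm over their backs; the gripper's body (76 mm by 85 mm) begins 54 mm behind the grasp point. The pads swing forward as they close: fully open they stand 13 mm farther back than shut.
Start: joints at [-1.424, 0.291, -0.153, 1.127, 0, 1.431], TCP at [0.148, -0.504, 0.231] pointing down, gripper open.
Joint ranges: [-2.52, 2.52], [-0.91, 1.74], [-1.3, 1.37], [-1.96, 2.02], [-1.52, 1.47], [-3.14, 3.14]. Speed limits (rad/s): [2.22, 2.22, 2.79, 3.14, 3.14, 3.14].

## Interface

Orientations are given as [roll, pitch, yaw] about the fixed x, y, z axes, in that order (R = Rz(yaw) Ry(pitch) Rx(roll)).
In Python, from workcell import reach, move_linear, move_joints, gripper_to, sleep, solve_ik, get_obs, get_image, IKError, hand_in, tcp_to_grasp gives the robot as it stands. Calls block until the motion is done:
- reach(position, orientation): joint-space move of the TCP to a pose.
- move_linear(position, frame=None, velocity=0.15): straight line of the TCP; frame=None keeps the orientation; velocity is the mean speed in m/s.
- move_joints(angles): joint-space move.
- gripper_to(opening): finger opening in m; the grip force is fixed at half the most; returns when the fingers have stopped.
- sleep(seconds).
- solve_ik(position, orientation): joint angles nearest the present ones, or None.
- get_obs(): the state.
- get_image(name): name is "scene" or "top"; returns a dict with "img" (420x560x3 uint8, red, green, blue), "camera_matrix" (3x3 intrinsics, pixels), "k1" (the pictures are not rectified: a ray, as slopes to the right and down, at radius r is drawn at 1 + k1 r^2 times it, then the intrinsics apply), "extrinsics" (4x4, takes a point from world to camera coordinates). Camera axes: x right, y down, z forward; pixel columns grow to the right and rows downward; lengths in m; the calibration is good to about 2 mm. A picture is of the moment at which its call begins. There is no depth.
A pose or a line that the arm cannot do raises IKError and nothing moves.
- hand_in(): hands the job in, once; it reports no verdict.
The state is a dict: "t": time; "q": joint angles; "dq": joint speeds; "joint_efforts": joint torques, N m; "position": TCP position; "ee_rot": TCP orientation; "ft_force": force on the tool from outside, world axes, zero at the start; "wrist_torque": the same for the moment, N m; "width": finger opening in m.
Only numpy, scipy, OpenCV 4.12 (cv2) and the standard library are available. Lean on these libraries where they do the work, as an engineer would, in place of code of your own. Each camera call takes 0.05 s, during which the arm holds its last target.

## Task

Slide the carrier's gate bolt fully home into its keeper, so that its captive T-handle screw stands over the threaded boss and the fence bars the tip box. Then turn the screw backward (anticlockwise from above) until it drops into the thread, turn it forward (clockwise) one full turn from there so that it is started, and finish with the gripper still holding the T-handle: do not let go at the end. Leave the loose things round about where they are.

Things in the scene. Friction and masses are not known exactly. Their poses are not given: they have to be found in the camera images.
- carrier: Fixed grey base plate, 172 x 176 x 12 mm, on the worktop; origin at the centre of its underside, x away from the robot, y to the robot's left along the gate bolt's track, z up. A white tip box (84 x 122 mm, top 81 mm above the worktop) is fixed on its far part, near face at x = 0. The screw's axis moves with the bolt along the line x = -58 mm.
- keeper (a point): Middle of the keeper, a steel staple 43 mm wide (x), 10 mm thick and 61 mm high, at the left end of the track, 69 mm along y from the carrier's origin. A like staple, the bolt's guide, stands 114 mm to its right (-y). The flat steel bolt is 30 mm wide and 126 mm long, its top 55 mm above the worktop; its nose slides under the keeper.
- boss_mouth (a point): Centre of the top face of the threaded boss, on its upright axis, 40 mm above the worktop, at (-58, +25, 40) mm in the carrier's frame. The screw is over it when the bolt is home.
- tee_centre (a point): Centre of the screw's black T-handle, on the screw's axis; grip it here from above. An upright bar 11 mm thick, 38 mm long, from 16 mm below to 12 mm above this point. 91 mm above the worktop at first, 85 mm after the drop, 79 mm one turn later. x axis along the bar toward its narrow end (nose), y across the thickness, z up. Held by it, the bolt can be pulled along its track.
- tee_nose (a point): The narrow tip of the T-handle, 23 mm from the screw's axis and level with tee_centre; it shows which way the screw is turned. The screw drops as the nose, going anticlockwise, comes past the carrier's +x direction (toward the tip box).
- gate (a joint): Travel of the gate bolt along the carrier's +y, m: 0 drawn back, 0.050 fully home in the keeper against its stop; starts between 0 and 0.020. About 4 N of friction; it stays where it is left.
- screw_turn (a joint): Turn of the screw, rad, positive = forward = clockwise from above; 0 = nose along the carrier's +x, the thread's start; starts at 0.5 to 2.4. With the bolt home it rides on the boss's face from 0 to 3.2 and jams there if turned farther; backward of about -0.15 it drops into the thread, where it turns from about -2.5 to 7.6. About 0.04 N m of friction; it stays where it is left.
- screw_depth (a joint): How far the screw is down, m: 0 on the boss's face, 0.006 after the drop, 0.006 more with each forward turn (about 1 mm end play). Its weight and a spring press it down with 2.5 N, but a gripper that holds it keeps it up: feel for the drop with a light push down, or open the fingers. It lifts at most 1.5 mm off the boss's face.
- column_edge (a point): Near right-hand upright edge of the fixed grey service column left of the work; from here the column goes 300 mm on away from the robot (x), 180 mm to the left (y) and over a metre up. The arm must go round it on the robot's side. Also fixed: a white foam box between robot and carrier, 210 mm high, its far face about 420 mm ahead of the robot's base axis.
- weigh_boat_mid (a point): Centre of a loose white weighing boat, 70 x 70 x 18 mm, standing on the tip box's lid; leave it there.
- amber_jar_mid (a point): Centre of a loose amber jar, 52 mm wide and 89 mm high, left of the carrier; leave it.
- dropper_bottle_mid (a point): Centre of a loose dropper bottle, 33 mm wide and 102 mm high, left of the carrier; leave it.
- small_beaker_mid (a point): Centre of a loose glass beaker, 56 mm wide and 69 mm high, right of and behind the carrier; leave it.
- marker_mid (a point): Centre of a loose marker pen, 135 mm long and 17 mm thick, lying behind the carrier; leave it.

How it is judged:
On the way, in this order (a step that is already met when the one before it is completed fails the run):
1. the gate bolt is fully home in its keeper (value of joint gate above 0.047 m), for 0.2 s.
2. the screw, turned backward past the thread's start, has dropped into the thread (value of joint gate above 0.047 m and value of joint screw_turn below 0.1 rad and value of joint screw_depth above 0.0035 m), for 0.1 s.
At the end, for the whole second after the job is handed in: The bolt is home within 3 mm; the screw stands 5.2 to 7.2 rad forward of the thread's start (one turn is 6.28), 9.5 to 14 mm down; the fingers hold the T-handle with more than 3 N (value of joint gate above 0.047 m and value of joint screw_turn between 5.2 and 7.2 rad and value of joint screw_depth between 0.0095 and 0.014 m and contact force between the fingers and screw_turn above 3 N); the arm keeps its last pose, push and grip.
It fails at once if the weighing boat was moved more than 3 cm (distance of weigh_boat_mid from where it was at the start of the episode above 0.03 m).
It fails at once if the amber jar was moved more than 3 cm (distance of amber_jar_mid from where it was at the start of the episode above 0.03 m).
It fails at once if the dropper bottle was moved more than 3 cm (distance of dropper_bottle_mid from where it was at the start of the episode above 0.03 m).
It fails at once if the small beaker was moved more than 3 cm (distance of small_beaker_mid from where it was at the start of the episode above 0.03 m).
It fails at once if the marker pen was moved more than 3 cm (distance of marker_mid from where it was at the start of the episode above 0.03 m).
It also fails if it takes over 72 s, if anything falls off the work surface, if the arm or the gripper's body presses on something with over 40 N, if the wrist force passes 120 N, or if a joint passes its speed limit or range.

## Working session

There is one attempt and no reset: what is moved stays moved. The work goes in short steps, each a Python script; the robot and the scene stay as the last script left them, time stands still between calls to the robot, and variables do not carry over. Pictures are saved under pics/ and viewed, and the job is handed in when it is done.

```bash
ls; mkdir -p pics
python3 - <<'E'
from workcell import *
import cv2
o=get_obs();print({k:o[k] for k in o}); print(tcp_to_grasp)
for n in("scene","top"):
    d=get_image(n);cv2.imwrite(f"pics/{n}0.png",d["img"][:,:,::-1]);print(n,d["camera_matrix"],d["k1"],d["extrinsics"])
E
```

```text
pics
{'t': 0.0, 'q': array([-1.42430438e+00,  2.91293166e-01, -1.54058981e-01,  1.12667202e+00,
       -1.46205633e-05,  1.43149246e+00]), 'dq': array([ 1.29484358e-03, -1.52140501e-03, -1.51065193e-05,  1.63122168e-04,
        8.19544180e-04, -5.39013262e-04]), 'joint_efforts': array([-2.70561657e-03, -5.37145221e+01,  3.31374156e+01,  1.58799224e-02,
       -3.16088745e-04,  2.94962987e-06]), 'position': array([ 0.14794803, -0.50331476,  0.23075072]), 'ee_rot': array([-3.14037468e+00, -1.56011255e-04,  2.85795733e-01]), 'ft_force': array([ 0.41482251, -0.47498165,  0.54329784]), 'wrist_torque': array([0.04781131, 0.0354029 , 0.01775648]), 'width': 0.08554192945227114}
-0.0187
scene [[528.22649072   0.         272.03326868]
 [  0.         528.22649072 200.0597942 ]
 [  0.           0.           1.        ]] -0.05251334356764808 [[-0.69159156 -0.72224775 -0.00770051  0.46324104]
 [-0.45458436  0.44352477 -0.772424    0.32737911]
 [ 0.56129686 -0.53070139 -0.63506052  1.41043328]
 [ 0.          0.          0.          1.        ]]
top [[455.56977106   0.         280.75990473]
 [  0.         455.56977106 205.91328153]
 [  0.           0.           1.        ]] 0.027702693800885435 [[ 2.61394335e-02 -9.99657729e-01 -1.07435835e-03  8.93786151e-02]
 [-9.94173589e-01 -2.58835759e-02 -1.04637062e-01  5.70654473e-01]
 [ 1.04573440e-01  3.80325223e-03 -9.94509895e-01  1.12206364e+00]
 [ 0.00000000e+00  0.00000000e+00  0.00000000e+00  1.00000000e+00]]
```

View pics/scene0.png

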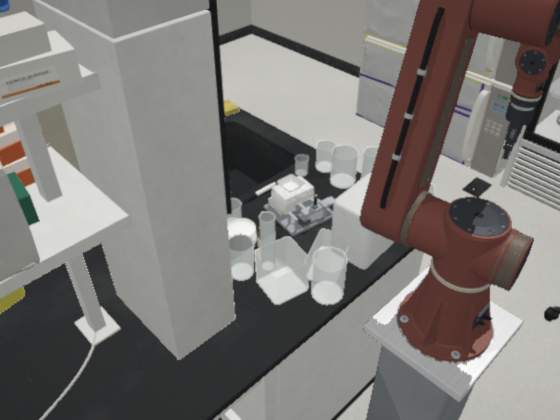

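View pics/top0.png

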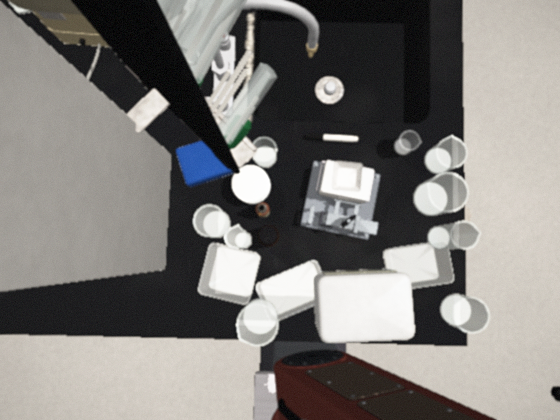

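Run:
```python
import cv2
a=cv2.imread("pics/top0.png")[145:245,290:395];cv2.imwrite("pics/topz.png",cv2.resize(a,None,fx=6,fy=6,interpolation=cv2.INTER_CUBIC))
a=cv2.imread("pics/scene0.png")[165:245,250:350];cv2.imwrite("pics/scz.png",cv2.resize(a,None,fx=7,fy=7,interpolation=cv2.INTER_CUBIC))
```

```text
(no output)
```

View pics/topz.png

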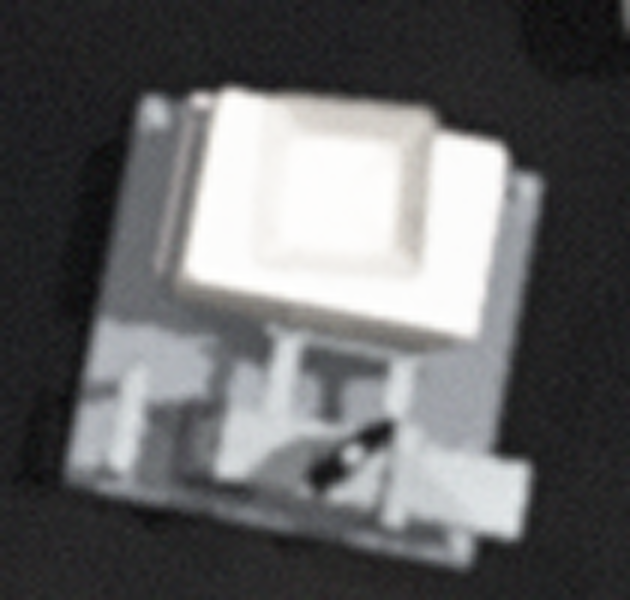

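View pics/scz.png

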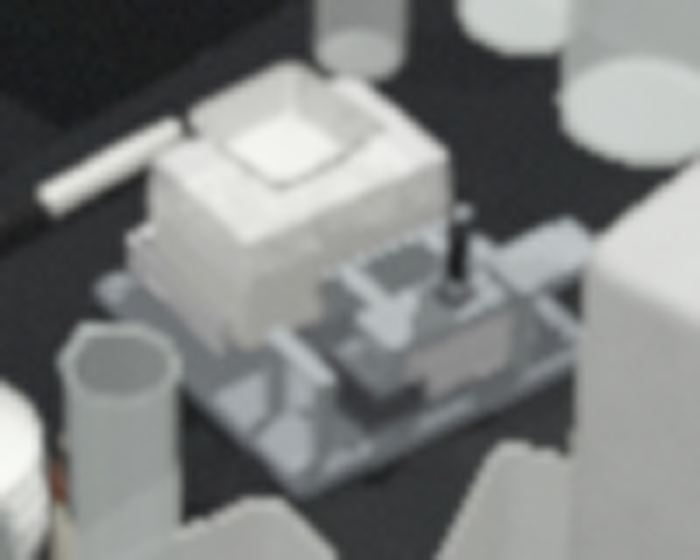

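```bash
cat > h.py <<'E'
import numpy as np, cv2
from workcell import *
CAM={}
def cam(n,d): CAM[n]=(np.array(d["camera_matrix"]),d["k1"],np.array(d["extrinsics"]))
def ray(n,p):
    K,k1,E=CAM[n]; m=np.array([(p[0]-K[0,2])/K[0,0],(p[1]-K[1,2])/K[1,1]])
    u=cv2.undistortPoints(np.array([[p]],float),K,np.array([k1,0,0,0,0.]))[0,0]
    R,t=E[:3,:3],E[:3,3]; return -R.T@t, R.T@np.array([u[0],u[1],1])
def plane(n,p,z):
    c,d=ray(n,p); return c+d*(z-c[2])/d[2]
def proj(n,X):
    K,k1,E=CAM[n]
    return cv2.projectPoints(np.array(X,float).reshape(-1,3),cv2.Rodrigues(E[:3,:3])[0],E[:3,3],K,np.array([k1,0,0,0,0.]))[0][:,0]
def tri(n1,p1,n2,p2):
    (a,u),(b,v)=ray(n1,p1),ray(n2,p2); s=np.linalg.lstsq(np.c_[u,-v],b-a,rcond=None)[0]
    A,B=a+u*s[0],b+v*s[1]; return (A+B)/2,np.linalg.norm(A-B)
E
python3 - <<'E'
from h import *
np.set_printoptions(precision=4,suppress=True)
for n in("scene","top"): cam(n,get_image(n))
z=lambda a,b:(290-.4+a/6,145-.4+b/6)
s=lambda a,b:(250-.4+a/7,165-.4+b/7)
P=[plane("top",z(*p),.012) for p in[(145,95),(543,178),(470,565),(68,485)]]
for p in P:print(p)
P=np.array(P);print("sides",[np.linalg.norm(P[i]-P[i-1]) for i in range(4)],"centre",P.mean(0))
print("nl scene",plane("scene",s(303,495),.012),"fl",plane("scene",s(100,290),.012))
L=[plane("top",z(*p),.081) for p in[(220,88),(505,148),(475,343),(175,290)]]
print("lid",np.array(L),[np.linalg.norm(L[i]-L[i-1]) for i in range(4)])
t0=plane("top",z(355,453),.103);print("tee",t0,plane("top",z(395,424),.103),plane("top",z(315,490),.103))
yaw=np.arctan2(*( (P[0]+P[1]-P[2]-P[3])[[1,0]]));print("yaw",yaw)
R=np.array([[np.cos(yaw),-np.sin(yaw)],[np.sin(yaw),np.cos(yaw)]])
print("tee in carrier",R.T@(t0[:2]-P.mean(0)[:2]))
print("scene tee",plane("scene",s(458,225),.103))
print("box far edge",plane("top",(320,275),.21),plane("top",(410,272),.21))
b=cv2.imread("pics/top0.png")
g=cv2.cvtColor(b,cv2.COLOR_BGR2GRAY);print(g[212:230,338:360])
E
```

```text
[0.6909 0.0218 0.012 ]
[ 0.6589 -0.1501  0.012 ]
[ 0.4917 -0.1197  0.012 ]
[0.5212 0.0514 0.012 ]
sides [np.float64(0.17222533504470874), np.float64(0.17481174186216605), np.float64(0.16986704501604627), np.float64(0.1736919767421934)] centre [ 0.5907 -0.0491  0.012 ]
nl scene [0.5134 0.0589 0.012 ] fl [0.6816 0.0265 0.012 ]
lid [[ 0.6801 -0.004   0.081 ]
 [ 0.6583 -0.1198  0.081 ]
 [ 0.5784 -0.1082  0.081 ]
 [ 0.5968  0.0128  0.081 ]] [np.float64(0.08501317628121036), np.float64(0.11786116879545082), np.float64(0.08075313303315282), np.float64(0.12241630057426478)]
tee [ 0.531  -0.0572  0.103 ] [ 0.5428 -0.0728  0.103 ] [ 0.516  -0.0417  0.103 ]
yaw -0.17617546231515344
tee in carrier [-0.0573 -0.0184]
scene tee [ 0.5221 -0.0472  0.103 ]
box far edge [0.4058 0.0175 0.21  ] [ 0.4172 -0.1705  0.21  ]
[[190 175 169 168 154 122  92  84 103 135 155 163 160 164 157 167 198 219
  217 205 181 163]
 [193 181 179 164 142 115  85  79  99 133 159 164 163 164 164 162 184 205
  212 193 172 161]
 [199 190 184 171 152 121 100  92 107 143 158 163 159 154 150 141 146 167
  190 186 172 165]
 [204 199 
[... 685 characters left out ...]
2 151 161 184 194 182 162 174
  189 199 201 198]
 [133 131 114  75  41  28  26  28  30  71 113 148 175 193 192 167 146 168
  189 198 198 200]
 [131 129 102  72  31  24  26  40  54  91 135 174 194 196 184 155 137 165
  194 200 198 196]
 [130 130 123  87  47  35  51  79 107 141 171 191 199 198 189 156 147 170
  197 199 197 195]
 [119 131 144 119  79  56  91 136 164 177 191 197 200 195 184 155 157 182
  198 204 198 199]
 [105 123 135 127  92  90 122 167 189 191 191 191 197 191 164 145 164 189
  203 204 203 202]
 [ 97  98 102 101  94 100 122 146 162 160 161 169 175 176 152 137 166 194
  201 203 203 200]
 [ 88  89  90  93  87  90 103 111 113 111 119 129 144 142 122 126 170 197
  205 193 191 193]]
```

```bash
cat >> h.py <<'E'
YAW=-0.178; C=np.array([0.5907,-0.0491])
RC=np.array([[np.cos(YAW),-np.sin(YAW)],[np.sin(YAW),np.cos(YAW)]])
def c2w(x,y): return C+RC@np.array([x,y])
def w2c(p): return RC.T@(np.array(p)[:2]-C)
np.set_printoptions(precision=4,suppress=True)
def st(m=""):
    o=get_obs(); print(m,"t%.2f"%o["t"],"pos",o["position"],"car",w2c(o["position"])*1e3,"yaw %.3f"%o["ee_rot"][2],"q6 %.3f"%o["q"][5],"F",o["ft_force"],"T",o["wrist_torque"],"w %.4f"%o["width"]); return o
def snap(n,f,box,k):
    d=get_image(n);a=d["img"][box[1]:box[3],box[0]:box[2],::-1];cv2.imwrite(f,cv2.resize(a,None,fx=k,fy=k,interpolation=cv2.INTER_CUBIC))
E
python3 - <<'E'
from h import *
p=c2w(-.058,-.0184);print(p)
th=.68;psi=YAW-th
move_linear([.148,-.504,.36],velocity=.25)
q=solve_ik([*p,.25],[np.pi,0,psi]);print(q, solve_ik([*p,.25],[np.pi,0,psi+np.pi]))
reach([*p,.25],[np.pi,0,psi] if abs(q[5]-.75)<.4 else [np.pi,0,psi+np.pi])
gripper_to(.042)
st()
snap("scene","pics/s1.png",(230,100,370,205),5)
snap("top","pics/t1.png",(290,120,400,245),5)
E
```

```text
[ 0.5304 -0.0569]
[-0.244   0.2972 -0.0947  1.1789  0.     -2.5276] [-0.244   0.2972 -0.0947  1.1789  0.      0.614 ]
 t3.51 pos [ 0.5303 -0.057   0.25  ] car [-58.0073 -18.4745] yaw 2.283 q6 0.614 F [-0.4203 -0.2571  0.1249] T [ 0.0413  0.0385 -0.0497] w 0.0419
```

View pics/s1.png

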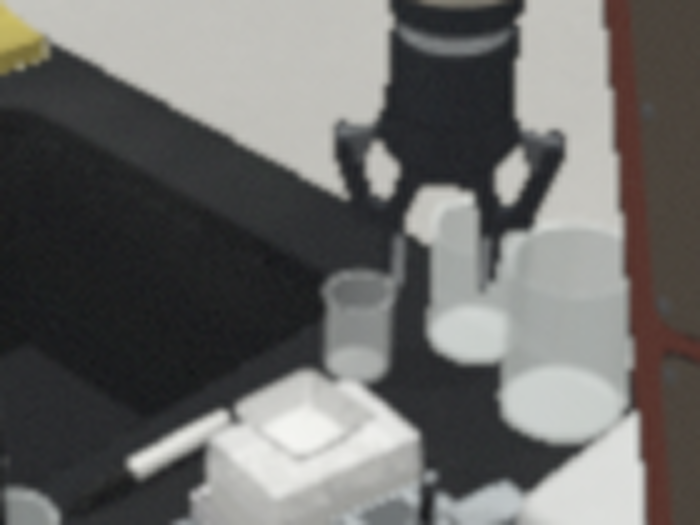

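View pics/t1.png

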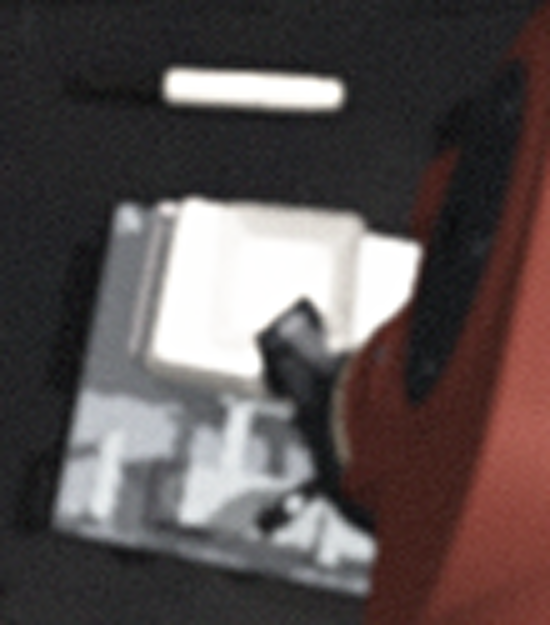

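The scene view shows the open fingers above the T-handle (about (424,490) in the zoom), the tool is pointing down, and nothing has been moved. I'll descend and grip next.

Run:
```python
from h import *
p=c2w(-.058,-.0184)
move_linear([*p,.13],velocity=.15)
st()
move_linear([*p,.0765],velocity=.05)
st("down")
snap("scene","pics/s2.png",(250,150,370,240),6)
gripper_to(.005)
sleep(.2);st("grip")
snap("scene","pics/s3.png",(250,150,370,240),6)
```

```text
t4.56 pos [ 0.5309 -0.0571  0.1308] car [-57.4378 -18.4264] yaw 2.284 q6 0.614 F [-0.6099 -0.2182 -0.7634] T [ 0.0373 -0.0157  0.01  ] w 0.0422
down t5.78 pos [ 0.5306 -0.057   0.0768] car [-57.7272 -18.3932] yaw 2.284 q6 0.614 F [-0.1535  0.7413  0.8222] T [ 0.0439 -0.0471 -0.0517] w 0.0417
grip t6.41 pos [ 0.5305 -0.057   0.0766] car [-57.8926 -18.3927] yaw 2.284 q6 0.614 F [0.3912 0.2436 3.0785] T [ 0.021   0.1219 -0.0212] w 0.0093
```

View pics/s2.png

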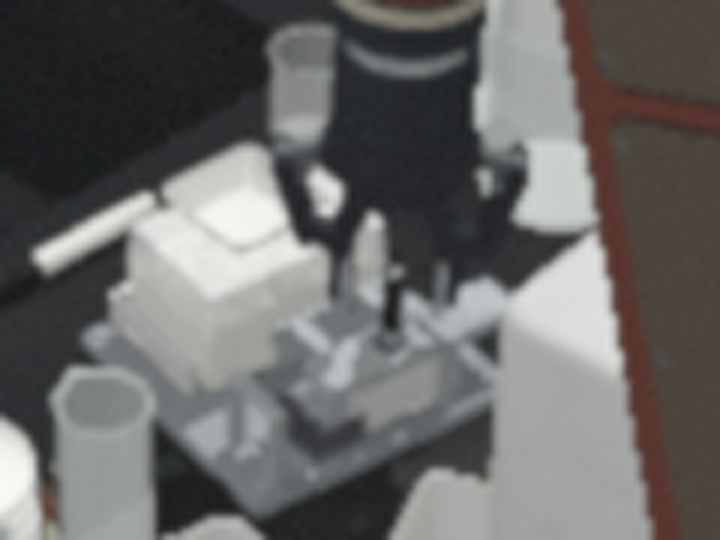

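View pics/s3.png

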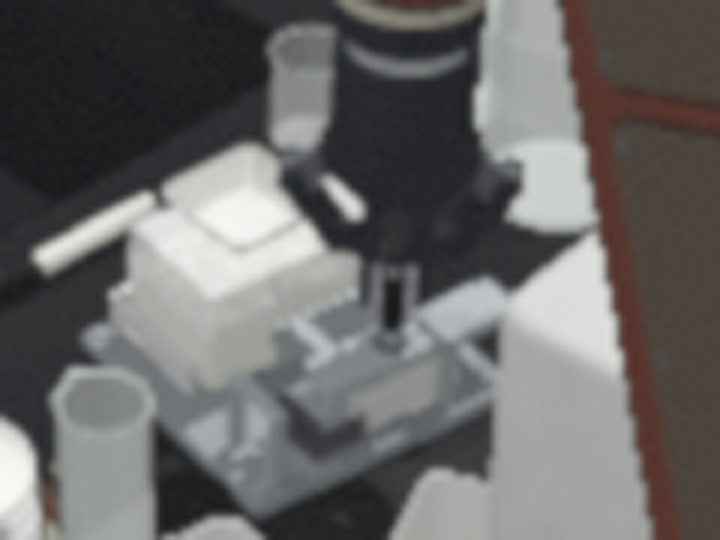

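The fingers straddle the black bar at about (392,295) in the zoom, and the side loads are near zero. Next I'll pull the bolt home.

Run:
```python
from h import *
for y in [0,.018,.023,.025,.0265,.028]:
    move_linear([*c2w(-.058,y),.0765],velocity=.04); o=st(y)
    print("  car F",RC.T@o["ft_force"][:2])
    if abs((RC.T@o["ft_force"][:2])[1])>22: break
```

```text
0 t7.07 pos [ 0.5337 -0.0391  0.0766] car [-57.8338  -0.275 ] yaw 2.284 q6 0.649 F [-0.5501 -2.3779  3.8141] T [-0.6089  0.1628 -0.0466] w 0.0098
  car F [-0.1203 -2.4377]
0.018 t7.67 pos [ 0.537  -0.0211  0.0765] car [-57.841   17.9935] yaw 2.284 q6 0.682 F [-0.3743 -3.0723  3.7514] T [-0.7093 -0.0178  0.004 ] w 0.0102
  car F [ 0.1757 -3.0901]
0.023 t7.94 pos [ 0.5378 -0.0163  0.0766] car [-57.8641  22.9248] yaw 2.284 q6 0.692 F [-0.164  -3.0558  4.8873] T [-0.8846  0.1133 -0.05  ] w 0.0100
  car F [ 0.3797 -3.0366]
0.025 t8.19 pos [ 0.5382 -0.0141  0.0765] car [-57.8659  25.1739] yaw 2.284 q6 0.696 F [-0.0803 -3.178   2.7389] T [-0.6382 -0.2117 -0.0121] w 0.0098
  car F [ 0.4837 -3.142 ]
0.0265 t8.44 pos [ 0.5383 -0.0135  0.0765] car [-57.8851  25.7386] yaw 2.283 q6 0.699 F [ 0.1334 -7.77    2.225 ] T [-1.6966  0.0721 -0.0501] w 0.0100
  car F [ 1.5071 -7.6236]
0.028 t8.69 pos [ 0.5383 -0.0132  0.0765] car [-57.8828  26.0368] yaw 2.282 q6 0.701 F [ -1.873  -12.5153   3.3128] T [-2.941   0.2569  0.0498] w 0.0097
  car F [  0.3726 -12.6492]
```

The bolt meets its stop at y ≈ 25.5 mm against an expected 25, and the force rises there, so it is home. Next I'll turn the screw anticlockwise.

Run:
```python
from h import *
p=c2w(-.058,.0257)
y0=2.284+0; 
for i,th in enumerate(np.arange(.68,-.381,-.1325)):
    reach([*p,.0765],[np.pi,0,YAW+np.pi-th]); o=st("%.2f"%th)
sleep(.2)
for z in (.0755,.0745,.0735):
    move_linear([*p,z],velocity=.01); o=st(z)
    if o["ft_force"][2]>12: break
```

```text
0.68 t8.94 pos [ 0.5383 -0.0137  0.0765] car [-57.8743  25.5272] yaw 2.283 q6 0.697 F [ 1.3296 -4.6728  2.4754] T [-1.1008 -0.0949  0.0029] w 0.0097
0.55 t9.20 pos [ 0.5384 -0.0136  0.0766] car [-57.8104  25.7052] yaw 2.413 q6 0.568 F [ 1.3884 -3.5214  2.962 ] T [-1.1083 -0.3382 -0.0013] w 0.0098
0.42 t9.46 pos [ 0.5385 -0.0135  0.0766] car [-57.6995  25.8353] yaw 2.543 q6 0.438 F [ 3.4635 -4.0694  3.5235] T [-0.8792 -0.4797  0.0312] w 0.0097
0.28 t9.72 pos [ 0.5386 -0.0134  0.0766] car [-57.6537  25.9444] yaw 2.674 q6 0.306 F [ 2.9467 -2.3468  3.4358] T [-0.689  -0.6072  0.0362] w 0.0097
0.15 t9.97 pos [ 0.5386 -0.0132  0.0766] car [-57.6749  26.0718] yaw 2.807 q6 0.174 F [ 4.3228 -0.756   1.5448] T [-0.2016 -0.8799  0.0823] w 0.0100
0.02 t10.23 pos [ 0.5385 -0.0132  0.0766] car [-57.7002  26.1356] yaw 2.939 q6 0.042 F [4.5034 0.2187 0.9118] T [ 0.131  -1.1034 -0.0324] w 0.0101
-0.11 t10.49 pos [ 0.5385 -0.013   0.0764] car [-57.729   26.2858] yaw 3.073 q6 -0.092 F [ 5.7247  1.9468 -1.3582] T [ 0.2753 -1.3595  0.0357] w 0.0099
-0.25 t10.75 pos [ 0.5385 -0.0129  0.0763] car [-57.7789  26.4254] yaw -3.078 q6 -0.224 F [ 5.0689  1.6963 -2.1161] T [ 0.4227 -1.436  -0.0479] w 0.0099
-0.38 t11.01 pos [ 0.5385 -0.0127  0.0763] car [-57.8062  26.5696] yaw -2.945 q6 -0.357 F [ 5.8185  2.9358 -2.1663] T [ 0.5907 -1.4485  0.0576] w 0.0099
0.0755 t11.46 pos [ 0.5385 -0.0127  0.0752] car [-57.8237  26.5688] yaw -2.946 q6 -0.356 F [ 6.7919  1.9458 -2.4687] T [ 0.574  -1.4454 -0.0277] w 0.0098
0.0745 t11.71 pos [ 0.5385 -0.0127  0.0742] car [-57.8637  26.5696] yaw -2.946 q6 -0.356 F [ 6.8832  2.3884 -2.1687] T [ 0.5856 -1.4795  0.0742] w 0.0099
0.0735 t11.96 pos [ 0.5385 -0.0127  0.0732] car [-57.8367  26.586 ] yaw -2.946 q6 -0.356 F [ 5.4907  3.0876 -3.4483] T [ 0.5888 -1.4418  0.032 ] w 0.0098
```

There was no resistance over 3 mm, and the force on the tool is −2.5 N, which matches the screw's hanging weight. It is dropping. I'll follow it to the bottom, open to let it settle, and regrip.

Run:
```python
from h import *
p=c2w(-.058,.0257)
for z in (.0725,.0715,.0705,.0698,.069):
    move_linear([*p,z],velocity=.01); o=st(z)
    if o["ft_force"][2]>6: break
gripper_to(.035); sleep(.3); st("open")
snap("scene","pics/s4.png",(250,150,370,240),6)
p=c2w(-.058,.0253)
reach([*p,.0705],[np.pi,0,YAW+np.pi+.38]); 
gripper_to(.005); sleep(.2); st("regrip")
```

```text
0.0725 t12.21 pos [ 0.5385 -0.0127  0.0722] car [-57.8456  26.5744] yaw -2.946 q6 -0.356 F [ 6.0427  2.6706 -3.3068] T [ 0.6133 -1.487   0.013 ] w 0.0100
0.0715 t12.46 pos [ 0.5385 -0.0127  0.0713] car [-57.8253  26.5882] yaw -2.946 q6 -0.356 F [ 6.076   3.1237 -1.3468] T [ 0.6217 -1.3488  0.0164] w 0.0098
0.0705 t12.71 pos [ 0.5385 -0.0127  0.0707] car [-57.7928  26.5437] yaw -2.945 q6 -0.357 F [3.5371 4.0385 3.7466] T [ 0.7741 -1.0052 -0.0085] w 0.0096
0.0698 t12.96 pos [ 0.5386 -0.0127  0.0704] car [-57.7426  26.5567] yaw -2.945 q6 -0.357 F [2.9894 2.9025 8.6017] T [ 0.8547 -0.6904 -0.0323] w 0.0098
open t13.62 pos [ 0.5381 -0.0136  0.0698] car [-58.0727  25.6647] yaw -2.940 q6 -0.363 F [ 0.3944  0.2979 -1.1451] T [-0.0103  0.0055 -0.0075] w 0.0353
regrip t14.46 pos [ 0.5379 -0.0137  0.0705] car [-58.2699  25.4536] yaw -2.939 q6 -0.364 F [-2.365   2.2858  3.5495] T [ 0.4305  0.5097 -0.042 ] w 0.0096
```

View pics/s4.png

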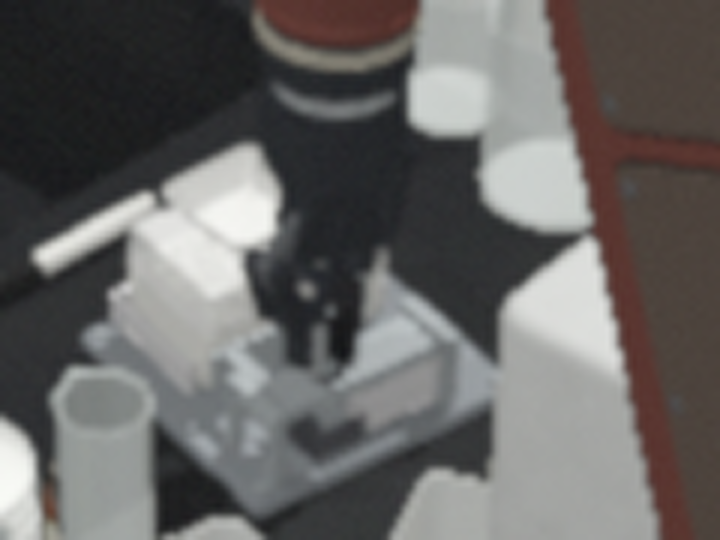

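Run:
```python
from h import *
p=c2w(-.058,.0254)
for i,th in enumerate(np.linspace(-.38,2.95,22)[1:]):
    z=.0705-.006*(th+.38)/(2*np.pi)
    reach([*p,z],[np.pi,0,YAW+np.pi-th])
    if i%4==0 or i>18: o=st("%.2f z%.4f"%(th,z))
    o=get_obs()
    if np.linalg.norm(o["ft_force"])>25: st("STOP"); break
```

```text
-0.22 z0.0703 t14.73 pos [ 0.5379 -0.0138  0.0704] car [-58.2401  25.3587] yaw -3.095 q6 -0.209 F [-2.8777  0.8209  4.614 ] T [ 0.2414  0.6884 -0.0811] w 0.0099
0.41 z0.0697 t15.83 pos [ 0.5378 -0.0139  0.0697] car [-58.3192  25.2741] yaw 2.559 q6 0.421 F [-5.0636 -0.4058  4.3011] T [-0.1055  1.225   0.012 ] w 0.0097
1.05 z0.0691 t16.93 pos [ 0.5374 -0.0139  0.069 ] car [-58.6461  25.1782] yaw 1.925 q6 1.055 F [-5.8846  0.104   3.7533] T [-0.1428  1.5265 -0.0717] w 0.0100
1.68 z0.0685 t18.03 pos [ 0.5372 -0.0137  0.0683] car [-58.9165  25.3344] yaw 1.290 q6 1.690 F [-6.343   1.2617  5.439 ] T [-0.0009  1.702  -0.0289] w 0.0101
2.32 z0.0679 t19.13 pos [ 0.537  -0.0135  0.0677] car [-59.128   25.5672] yaw 0.656 q6 2.324 F [-6.8112  1.3176  6.095 ] T [ 0.323   1.7544 -0.0691] w 0.0101
2.79 z0.0675 t19.96 pos [ 0.5371 -0.0134  0.0673] car [-59.0928  25.6509] yaw 0.181 q6 2.800 F [-7.6522  1.0375  6.668 ] T [0.4003 1.9126 0.0745] w 0.0096
2.95 z0.0673 t20.23 pos [ 0.5371 -0.0133  0.067 ] car [-59.1136  25.7409] yaw 0.022 q6 2.958 F [-6.7241  1.9492  5.4893] T [ 0.4838  1.7315 -0.0499] w 0.0097
```

The first stroke is done with steady forces. For the second, I'll open, lift clear, turn the wrist back by π, regrip and continue.

Run:
```python
from h import *
p=c2w(-.0582,.0253)
gripper_to(.040); sleep(.1)
move_linear([*p,.135],velocity=.12)
st("lifted")
snap("scene","pics/s5.png",(250,150,370,240),6)
q=get_obs()["q"].copy(); q[5]-=np.pi; move_joints(q); st("rot")
snap("scene","pics/s5.png",(250,150,370,240),6); snap("top","pics/t5.png",(290,145,400,245),6)
```

```text
lifted t21.45 pos [ 0.5375 -0.0138  0.1345] car [-58.5668  25.2932] yaw 0.014 q6 2.966 F [-0.5731  0.0485 -0.7294] T [ 0.0338 -0.0486  0.0231] w 0.0402
rot t24.15 pos [ 0.5373 -0.0138  0.1341] car [-58.8563  25.3029] yaw -3.128 q6 -0.175 F [0.4272 0.0975 0.0681] T [ 0.0583 -0.0227  0.0361] w 0.0399
```

View pics/s5.png

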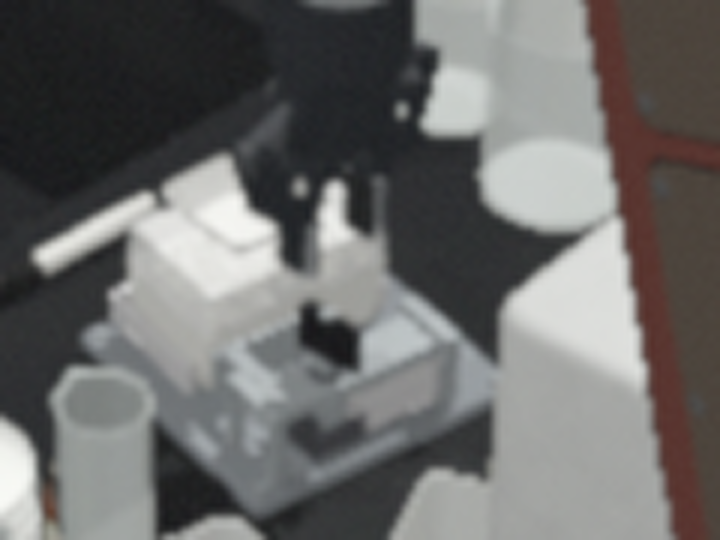

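View pics/t5.png

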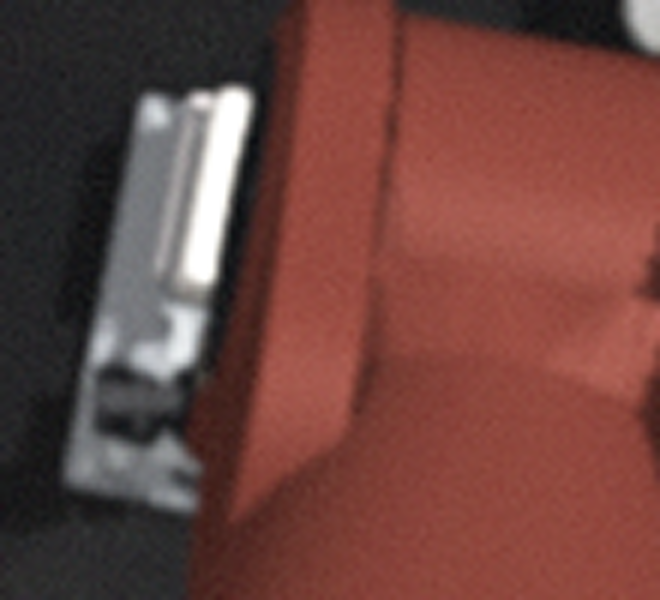

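The bar lies free from (303,315) to (358,355) in the zoom, along about world x, which matches turn ≈ 2.95. The boat is still in place. I'll regrip and make the second stroke.

Run:
```python
from h import *
p=c2w(-.058,.0254)
th0=2.95
def ori(th): return [np.pi,0,YAW+2*np.pi-th]
reach([*p,.125],ori(th0)); st()
move_linear([*p,.0675],velocity=.06); st("down")
gripper_to(.005); sleep(.2); st("grip")
for i,th in enumerate(np.linspace(th0,6.1,22)[1:]):
    z=.0675-.006*(th-th0)/(2*np.pi)
    reach([*p,z],ori(th))
    if i%4==0 or i>18: st("%.2f z%.4f"%(th,z))
    if np.linalg.norm(get_obs()["ft_force"])>25: st("STOP"); break
sleep(.3);st()
snap("scene","pics/s6.png",(250,150,370,240),6)
```

```text
t24.50 pos [ 0.5376 -0.0138  0.1245] car [-58.5556  25.3638] yaw -3.128 q6 -0.175 F [-0.0489 -0.1591 -0.4579] T [0.0028 0.0328 0.0459] w 0.0398
down t25.61 pos [ 0.5384 -0.0139  0.0678] car [-57.6791  25.4094] yaw -3.128 q6 -0.175 F [-0.2096 -0.5054 -0.1525] T [ 0.0025 -0.0273  0.0121] w 0.0398
grip t26.18 pos [ 0.5383 -0.0137  0.0677] car [-57.7954  25.5955] yaw -3.128 q6 -0.175 F [0.6862 2.1054 4.4651] T [ 0.5719  0.0144 -0.0247] w 0.0099
3.10 z0.0674 t26.44 pos [ 0.5384 -0.0139  0.0676] car [-57.7516  25.4159] yaw 3.009 q6 -0.029 F [0.3839 1.7123 5.3109] T [ 0.3528 -0.0663 -0.0585] w 0.0095
3.70 z0.0668 t27.51 pos [ 0.5381 -0.0141  0.0669] car [-57.999   25.1377] yaw 2.414 q6 0.566 F [-0.6415 -0.3699  4.2598] T [-0.2057  0.0944 -0.0133] w 0.0100
4.30 z0.0662 t28.57 pos [ 0.5376 -0.0141  0.0661] car [-58.4195  25.1018] yaw 1.817 q6 1.163 F [-2.1489 -2.7845  5.8009] T [-0.626   0.5722 -0.0082] w 0.0102
4.90 z0.0656 t29.64 pos [ 0.537  -0.0138  0.0655] car [-59.0736  25.2157] yaw 1.218 q6 1.762 F [-5.3214 -2.508   7.9696] T [-0.4079  1.1344 -0.0167] w 0.0099
5.50 z0.0651 t30.71 pos [ 0.5366 -0.0135  0.0648] car [-59.5243  25.5073] yaw 0.618 q6 2.362 F [-7.7905 -1.1425 10.8533] T [-0.1995  1.6511  0.0057] w 0.0100
5.95 z0.0646 t31.51 pos [ 0.5365 -0.0131  0.0643] car [-59.7576  25.8195] yaw 0.168 q6 2.812 F [-4.9941 -0.5346  1.5236] T [-0.073   1.1357 -0.0536] w 0.0096
6.10 z0.0645 t31.77 pos [ 0.5364 -0.0131  0.0642] car [-59.8006  25.8032] yaw 0.018 q6 2.962 F [-6.9684  0.1856 11.5167] T [ 0.1449  1.5694 -0.0402] w 0.0099
 t32.08 pos [ 0.5364 -0.0133  0.0644] car [-59.7686  25.5913] yaw 0.019 q6 2.962 F [-7.0393 -0.2986 10.4517] T [ 0.0824  1.6656 -0.0395] w 0.0101
```

View pics/s6.png

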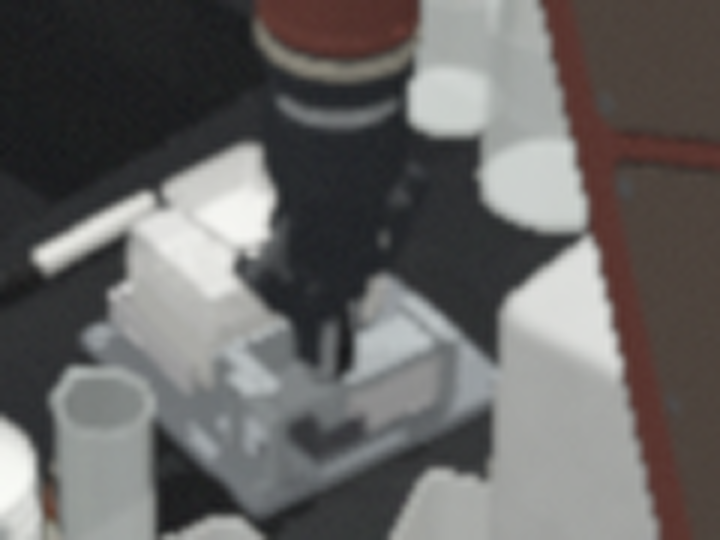

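Run:
```python
from h import *
move_linear([*c2w(-.058,.0256),.0649],velocity=.01); sleep(.3); o=st()
a=cv2.imread("pics/scene0.png").astype(int);b=get_image("scene")["img"][:,:,::-1].astype(int)
d=(abs(a-b).max(2)>60).astype(np.uint8);print([c[:5].tolist() for c in cv2.connectedComponentsWithStats(d)[2][1:] if c[4]>15])
if 60<0 or o["width"]>.008: hand_in()
```

```text
t32.67 pos [ 0.5364 -0.013   0.0645] car [-59.8598  25.9571] yaw 0.019 q6 2.962 F [-6.3158  1.9011  8.0268] T [0.2484 1.4068 0.056 ] w 0.0097
[[283, 0, 136, 268, 15304], [406, 0, 154, 180, 9262], [433, 7, 12, 21, 105], [511, 96, 23, 12, 147], [503, 104, 28, 55, 665], [396, 135, 7, 19, 40], [407, 142, 9, 27, 128], [296, 154, 13, 7, 41], [392, 154, 9, 6, 36], [295, 161, 13, 7, 57], [384, 162, 13, 38, 137], [407, 166, 12, 12, 69], [288, 168, 29, 46, 630], [412, 177, 4, 6, 18], [429, 183, 5, 13, 33], [416, 193, 13, 31, 182], [311, 197, 7, 12, 49], [322, 196, 12, 10, 78], [434, 197, 16, 21, 189], [489, 199, 37, 36, 453], [422, 223, 11, 28, 135], [490, 236, 44, 55, 1065], [511, 238, 12, 7, 48], [366, 249, 91, 96, 2808], [400, 315, 8, 7, 42], [458, 364, 9, 7, 40], [448, 372, 24, 23, 308]]
the job is handed in; nothing more can be done
```

The job is handed in at about 33 s, with the gripper still holding the T-handle. The hand-in gives no verdict, so I have no confirmation beyond the checks below.

**What I did**
- **Bolt:** I pulled it home by the T-handle. It met its stop at y ≈ 25.5 mm in the carrier frame (25 expected), where the pull rose to 12.6 N.
- **Drop:** I turned the screw backward from about 0.68 to −0.38 rad. Lowering the handle then went freely with only the screw's weight on the tool, until it met resistance about 6 mm down.
- **Forward turn:** I turned it forward in two strokes with one regrip, from −0.38 to about 6.1 rad, following the thread down.

**Last checks**
- **Position:** the tool stood at y ≈ 26 mm in the carrier frame, so the bolt is home. It was about 12 mm below its first grip height (9.5–14 mm allowed).
- **Grip:** the finger opening was 9.7 mm on the nominal 11 mm bar, so the bar is held. There is no direct reading of the grip force.
- **Wrist load:** about 8 N upward and 6 N sideways remained, because the tool presses slightly low and sits about 1.9 mm off the screw's x line. That is well under the limits.
- **Weighing boat and marker:** both looked unmoved in the last picture I viewed.
- **Small beaker:** the gripper hid it at the end, so I could not confirm it by sight. Nothing in the motion came near it, and the forces showed no stray contact.
- **Amber jar and dropper bottle:** I did not check these one by one. A before-and-after comparison of the scene picture showed no large changes on their side of the carrier.

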